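# Open the tablet bottle that the tablet box still needs

### The job

Two bottles of tablets with push-and-turn safety caps stand on the counter with a two-compartment tablet box in front of them: the tall slim bottle fills the box's left compartment, the short wide bottle the right one (left and right as the robot sees them), and one compartment still stands empty with its lid up. Open the bottle for that compartment: push its cap down, twist it counterclockwise while it is down until it is free, and lift it straight off, leaving the bottle standing where it is. Finish still holding the cap level in the gripper, about 8 cm above that bottle's mouth, ready to go back on; leave the other bottle shut and alone, and do not disturb anything else.

Things in the scene. Friction and masses are not known exactly. Their poses are not given: they have to be found in the camera images.
- bottle_tall: the tall slim tablet bottle, amber with a paper label, standing loose on the counter, 0.4 kg full: body 60 mm in diameter, closure bead (49 mm) with its top at 128 mm, open neck 32 mm outside with its top at 150.5 mm, cap's top at 161.5 mm while locked. Origin: centre of its underside; z up along its axis. Its yaw is of no matter
- cap_tall: safety cap locked on the tall bottle (both caps are alike): round, ribbed, white, 50 mm diameter, 28 mm high, 35 g, arrows on its flat top. Origin: centre of its underside, z up its axis; locked, it is 133.5 mm above the bottle's origin. Three inner hooks sit in pockets under three neck lugs, held up by a spring disc. Grip it across the ribs: beside it all is clear to 8 mm below its underside
- bottle_squat: the short wide tablet bottle, amber with a paper label, standing loose on the counter, 0.4 kg full: body 82 mm in diameter, closure bead (49 mm) with its top at 86 mm, open neck 32 mm outside with its top at 108.5 mm, cap's top at 119.5 mm while locked. Origin: centre of its underside; z up along its axis. Its yaw is of no matter
- cap_squat: safety cap locked on the short wide bottle (both caps are alike): round, ribbed, white, 50 mm diameter, 28 mm high, 35 g, arrows on its flat top. Origin: centre of its underside, z up its axis; locked, it is 91.5 mm above the bottle's origin. Three inner hooks sit in pockets under three neck lugs, held up by a spring disc. Grip it across the ribs: beside it all is clear to 8 mm below its underside
- bottle_tall_mouth (a point): centre of the tall bottle's mouth (top of its neck), 150.5 mm above its origin. The cap's spring presses on this neck: 4.5 N locked, 1.5 N more per mm. Pushed down 2.5 mm (8.5 N) the hooks leave their pockets and the cap can turn; after 5 mm (12 N) it is hard down. Not pushed down, it turns the whole bottle with it
- bottle_squat_mouth (a point): centre of the short wide bottle's mouth (top of its neck), 108.5 mm above its origin. The cap's spring presses on this neck: 4.5 N locked, 1.5 N more per mm. Pushed down 2.5 mm (8.5 N) the hooks leave their pockets and the cap can turn; after 5 mm (12 N) it is hard down. Not pushed down, it turns the whole bottle with it
- cap_tall_mark (a point): point at a hook of the tall bottle's cap, 20 mm from its axis along its x, 2.5 mm above its underside; locked, it is on the bottle's x axis. The pushed-down cap turns only counterclockwise from above: free from 36 to 83 degrees (a stop), 60 is best; let up earlier, it can lock or catch. It then lifts straight up; 23 mm up it is clear of the neck
- cap_squat_mark (a point): point at a hook of the short wide bottle's cap, 20 mm from its axis along its x, 2.5 mm above its underside; locked, it is on the bottle's x axis. The pushed-down cap turns only counterclockwise from above: free from 36 to 83 degrees (a stop), 60 is best; let up earlier, it can lock or catch. It then lifts straight up; 23 mm up it is clear of the neck
- tablet_box: white two-compartment tablet box, fixed, 54 mm deep (x), 98 mm long (y), 24 mm high; origin: centre of its underside; its y axis points to the robot's left (turned by up to 0.3 rad), so the left compartment is on its +y side, the right one on its -y side
- lid_raised: the lid that stands up, 60 mm high, at the back of the open, empty compartment; origin: over the middle of that compartment at the box's rim (24 mm high), 24.5 mm to +y or -y of the box's centre: this shows which compartment is to be filled
- lid_shut: the lid lying flat on the other, filled compartment; origin: over the middle of that compartment at the box's rim, 24.5 mm from the box's centre
- water_glass: clear drinking glass, 66 mm in diameter, 95 mm high, to the right of the bottles; bystander; origin: centre of its underside
- mug: white mug, 80 mm in diameter, 88 mm high, behind the bottles; bystander; origin: centre of its underside
- glasses_case: black spectacle case, 56 x 135 x 34 mm, to the left of the bottles; bystander; origin: centre of its underside
Not all that is in view belongs to the job. What is shaped like the cap_tall but pink or turquoise is not meant.

How it is judged:
By the outcome, as a careful person would: the job done as asked, in the order asked, and still so for the second after the job is handed in, while the arm keeps its last pose, push and grip.
It also fails if it takes over 35 s, if anything falls off the work surface, if the arm or the gripper's body presses on something with over 40 N, if the wrist force passes 120 N, or if a joint passes its speed limit or range.

### The arm

A 6-joint arm with a two-finger parallel gripper is mounted at the origin on a cart in front of the work surface, level with it; the furniture and walls round the work are solid. World frame = base frame: x ahead of the robot, y to its left, z up, the work surface at z = 0. Lengths are in m, angles in rad, forces in N, time in s.
With the tool pointing down it reaches from about 0.35 to 0.975 m from the base axis. Payload 4.9 kg.
Tool frame: the origin (TCP) lies at the very end of the fingers, on their centre line; the grasp point (between the pads) lies manip.grip_point_offset behind it (manip.grip_point_offset is the distance from the TCP to the grasp point, in m); z points along the fingers, y is the line along which they close (so a half turn about z gives the same grasp; the last joint's range is limited). The gripper opens to 85 mm and grips with 20 to 120 N. Pads are 22 mm wide; open, the fingers measure 114 mm over their backs; the gripper's body (76 mm by 85 mm) begins 54 mm behind the grasp point. The pads swing forward as they close: fully open they stand 13 mm farther back than shut.
Start: joints at [1.119, 0.053, 1.613, -0, 1.476, -0.119], TCP at [0.204, 0.591, 0.231] pointing down, gripper open.
Joint ranges: [-3.01, 3.01], [-1.01, 2.22], [0.06, 2.58], [-1.02, 4.17], [0.09, 2.62], [-3.14, 3.14]. Speed limits (rad/s): [2.57, 2.57, 3.14, 3.14, 3.14, 3.14].

### API

Orientations are given as a unit quaternion [w, x, y, z].
In Python, from plant import manip gives the robot as it stands.
- The arm moves only by the shell command python3 -m crank 'ROWS' [OPENING]. ROWS is JSON, a list of rows, each an object of numbers: "x", "y", "z": the shift along the tool's x, y, z in cm; "turn": the turn about the tool's z in rad. In form: [{"x": .., "y": .., "z": .., "turn": ..}, ...]. A call has 1 to 5 rows; each row shifts and turns the commanded pose from where the row before left it, along the tool's axes as they then stand; what a row does not reach is not made up. A row lasts 1/10 s, in which the tool goes at most 50 mm and 8.59 degrees, less where a joint would pass 70% of its speed; a pose out of reach is approached as far as the arm can. A call with a gripper value outside its range is refused whole. OPENING is the opening in per cent of the stroke, from 0 (shut) to 100 (fully open), set as the call begins (- or left out, the last holds). The fingers move at their own pace and stop on an object; the grip force is fixed at half the most. Time passes only in rows, so rows that do not move let the fingers close. It gives the time, the measured TCP pose, the force, the opening and the grip force at its end, in the units of the state.
- manip.state(): the state, without advancing time (a new reading comes with each control period).
- manip.grab_frame(name): name is "side" or "top" or "wrist"; returns (picture, depth): 400x640x3 uint8, red, green, blue; 400x640 float32, m along the optical axis (not along the pixel's ray), 0 where there is no reading.
- manip.camera_model(name): a dict with "mtx" (3x3 intrinsics, pixels), "k1" (the pictures are not rectified: a ray, as slopes to the right and down, at radius r is drawn at 1 + k1 r^2 times it, then the intrinsics apply), "world_to_cam" (4x4, takes a point from world to camera coordinates). Camera axes: x right, y down, z forward; pixel columns grow to the right and rows downward; lengths in m; the calibration is good to about 2 mm. A picture is of the moment at which its call begins: read the wrist's pose just before it. camera_model takes no time and is no camera call; for the wrist camera it gives the pose at the moment of the call.
- manip.job_done(): hands the job in; it is judged then, once.
The state is a dict: "time": time; "joint_pos": joint angles; "joint_vel": joint speeds; "joint_efforts": joint torques, N m; "tool_pos": TCP position; "tool_rot": TCP orientation; "contact_force": force on the tool from outside, world axes, zero at the start; "ft_torque": the same for the moment, N m; "gripper_width": opening from 0.0 (shut) to 1.0 (fully open); "grasp_force": force on a finger pad.
Only numpy, scipy, OpenCV 4.12 (cv2) and the standard library are available. Lean on these libraries where they do the work, as an engineer would, in place of code of your own. Each camera call takes 0.05 s, during which the arm holds its last target. There are 200 camera calls.

## Working session

There is one attempt and no reset: what is moved stays moved. The work goes in short steps, Python scripts to look and compute and a shell command to move; the robot and the scene stay as the last step left them, time stands still between calls to the robot, and variables do not carry over. Pictures are saved under pics/ and viewed, at most 10 in all, crops included, and the job is handed in when it is done.

```bash
mkdir -p pics; ls; cat > h.py <<'E'
import numpy as np, cv2
from plant import manip
def grab(n,tag):
    m=manip.camera_model(n); p,d=manip.grab_frame(n)
    cv2.imwrite(f'pics/{tag}.png',p[...,::-1]); np.savez(f'{tag}.npz',d=d,p=p,K=m['mtx'],k1=m['k1'],T=m['world_to_cam'])
    return p,d
def world(tag,u,v,z=None):
    f=np.load(f'{tag}.npz'); K=f['K'];k1=float(f['k1'])
    u=np.atleast_1d(u).astype(float);v=np.atleast_1d(v).astype(float)
    q=np.c_[(u-K[0,2])/K[0,0],(v-K[1,2])/K[1,1]]; r=q.copy()
    for _ in range(20): r=q/(1+k1*(r**2).sum(1,keepdims=True))
    R=np.c_[r,np.ones(len(r))]; Ti=np.linalg.inv(f['T'])
    W=R@Ti[:3,:3].T; o=Ti[:3,3]
    s=f['d'][v.astype(int),u.astype(int)][:,None] if z is None else ((z-o[2])/W[:,2])[:,None]
    return o+W*s
E
python3 - <<'E'
from h import *
grab('top','top1');grab('side','side1')
s=manip.state();print(s);print(manip.grip_point_offset)
E
```

```text
pics
{'time': 0.1, 'joint_pos': array([ 1.11898324e+00,  5.33157527e-02,  1.61412951e+00, -5.95939208e-06,
        1.47600711e+00, -1.19011674e-01]), 'joint_vel': array([-5.32611116e-04, -2.54959854e-03, -2.71038199e-03,  6.63640745e-05,
        1.50260973e-04,  6.55893222e-04]), 'joint_efforts': array([-4.65922494e-04, -3.94903672e+01, -3.71362531e+01, -1.97925901e-04,
        3.92313232e-03,  3.88070146e-05]), 'tool_pos': array([0.20394696, 0.59020197, 0.23018675]), 'tool_rot': array([-2.58958920e-04,  1.65633498e-01,  9.86186939e-01, -8.93078043e-04]), 'contact_force': array([-0.68761523,  0.03520317, -0.77042783]), 'ft_torque': array([ 0.08362123, -0.03091627, -0.03405784]), 'grasp_force': 0.0, 'gripper_width': 1.003193574199211}
0.0187
```

View pics/top1.png

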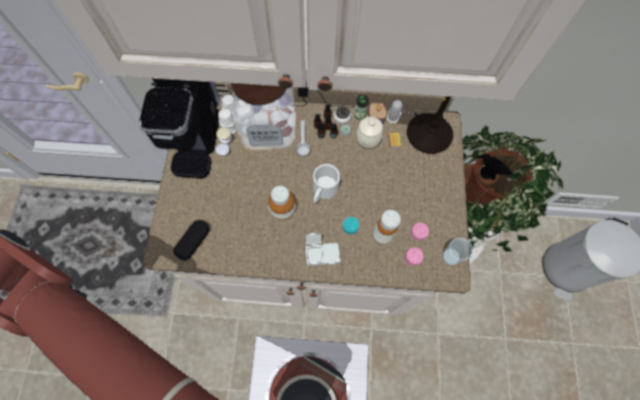

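View pics/side1.png

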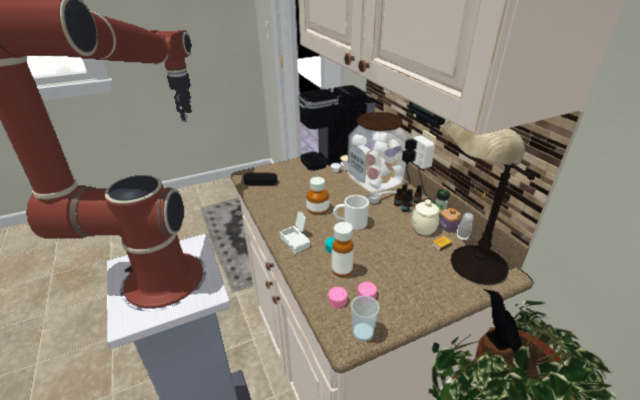

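The top view has white-capped bottles at (281,200) and (388,225), and the box at (322,252). Turquoise (351,225) and pink (420,231), (415,256) caps are decoys. The raised lid appears to be on the box's left half, at (313,240), so I'll enlarge that and measure.

```bash
python3 - <<'E'
from h import *
a=cv2.imread('pics/top1.png')[170:280,260:440];b=cv2.imread('pics/side1.png')[170:290,265:385]
a=cv2.resize(a,None,fx=3,fy=3,interpolation=2);b=cv2.resize(b,(330,330),interpolation=2)
cv2.imwrite('pics/c1.png',cv2.resize(np.hstack([a[:330],b]),None,fx=.9,fy=.9))
for n,u,v in [('tallcap',390,218),('squatcap',280,193),('boxL',313,256),('boxR',330,255),('lidup',313,239),('glass',458,250),('mug',326,180)]:
    f=np.load('top1.npz'); print(n,world('top1',u,v).round(3))
print(world('top1',[390],[218],.1615).round(3),world('top1',[280],[193],.1195).round(3))
# cap top by depth cluster
for (u0,u1,v0,v1,z) in [(370,410,205,245,.1615),(262,300,180,220,.1195)]:
    U,V=np.meshgrid(np.arange(u0,u1),np.arange(v0,v1)); W=world('top1',U.ravel(),V.ravel())
    k=abs(W[:,2]-z)<.008; w=W[k]; print(k.sum(),np.median(w,0).round(4),((w.min(0)+w.max(0))/2).round(4),np.ptp(w,axis=0).round(3))
E
```

```text
tallcap [[ 0.473 -0.191  0.166]]
squatcap [[0.542 0.122 0.12 ]]
boxL [[0.391 0.014 0.006]]
boxR [[ 0.393 -0.037  0.025]]
lidup [[0.431 0.017 0.051]]
glass [[ 0.439 -0.422  0.019]]
mug [[ 0.647 -0.009  0.004]]
[[ 0.475 -0.192  0.161]] [[0.543 0.122 0.119]]
259 [ 0.4738 -0.192   0.1619] [ 0.4745 -0.1922  0.1606] [0.049 0.048 0.014]
225 [0.5409 0.1238 0.1204] [0.5411 0.1238 0.1194] [0.049 0.049 0.013]
```

View pics/c1.png

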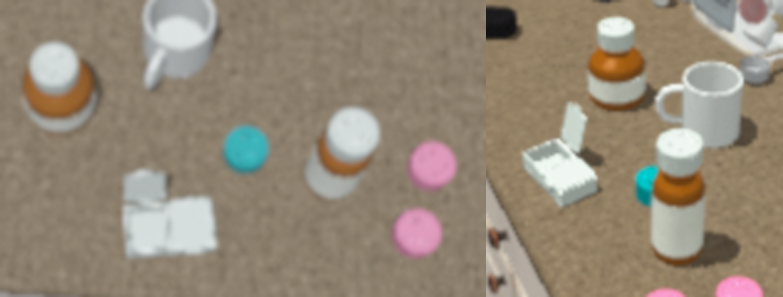

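The open compartment, with its lid up, is the left one: crop (145,215), floor depth z≈0.006, y>0. The right one is shut at z≈0.025. So the target is the tall bottle, white cap at top-view pixel (390,218), world (0.474, -0.192). The pink and turquoise caps lie loose on the counter and aren't meant.

```bash
python3 -m crank '[{"x":-3,"y":-3.83},{"x":-3,"y":-3.83},{"x":-3,"y":-3.83},{"x":-3,"y":-3.83},{"x":-3,"y":-3.83}]' 100
python3 -m crank '[{"x":-3,"y":-3.83},{"x":-3,"y":-3.83},{"x":-3,"y":-3.83},{"x":-3,"y":-3.83},{"x":-3,"y":-3.83}]'
python3 -m crank '[{"x":-3,"y":-3.83},{"x":-3,"y":-3.83},{"x":-3,"y":-3.83},{"x":-3,"y":-3.83},{"x":-3,"y":-3.83}]'
python3 -m crank '[{"turn":0.15},{"turn":0.15},{"turn":0.15},{"turn":0.15},{}]'
```

```text
schema error: expected keys x, y, z, turn
schema error: expected keys x, y, z, turn
schema error: expected keys x, y, z, turn
schema error: expected keys x, y, z, turn
```

```bash
python3 -m crank '[{"x":-3,"y":-3.83,"z":0,"turn":0},{"x":-3,"y":-3.83,"z":0,"turn":0},{"x":-3,"y":-3.83,"z":0,"turn":0},{"x":-3,"y":-3.83,"z":0,"turn":0},{"x":-3,"y":-3.83,"z":0,"turn":0}]' 100
python3 -m crank '[{"x":-3,"y":-3.83,"z":0,"turn":0},{"x":-3,"y":-3.83,"z":0,"turn":0},{"x":-3,"y":-3.83,"z":0,"turn":0},{"x":-3,"y":-3.83,"z":0,"turn":0},{"x":-3,"y":-3.83,"z":0,"turn":0}]'
python3 -m crank '[{"x":-3,"y":-3.83,"z":0,"turn":0},{"x":-3,"y":-3.83,"z":0,"turn":0},{"x":-3,"y":-3.83,"z":0,"turn":0},{"x":-3,"y":-3.83,"z":0,"turn":0},{"x":-3,"y":-3.83,"z":0,"turn":0}]'
python3 -m crank '[{"x":0,"y":0,"z":0,"turn":0.15},{"x":0,"y":0,"z":0,"turn":0.15},{"x":0,"y":0,"z":0,"turn":0.15},{"x":0,"y":0,"z":0,"turn":0.15},{"x":0,"y":0,"z":0,"turn":0}]'
```

```text
time: 0.6
tool_pos: [0.2833, 0.3588, 0.2307]
tool_rot: [-0.0, 0.165, 0.986, -0.0]
contact_force: [-0.1, -0.8, -0.2]
gripper_width: 1.002
grasp_force: 0.0
time: 1.1
tool_pos: [0.3625, 0.1289, 0.231]
tool_rot: [0.0, 0.165, 0.986, 0.0]
contact_force: [1.4, 0.8, 1.5]
gripper_width: 1.003
grasp_force: 0.0
time: 1.6
tool_pos: [0.4418, -0.1014, 0.231]
tool_rot: [0.0, 0.166, 0.986, 0.0]
contact_force: [1.1, 0.1, 0.7]
gripper_width: 0.996
grasp_force: 0.0
time: 2.1
tool_pos: [0.4415, -0.0993, 0.2308]
tool_rot: [-0.0, 0.45, 0.893, -0.0]
contact_force: [-0.1, -0.1, 0.8]
gripper_width: 0.999
grasp_force: 0.0
```

```bash
cat > m.py <<'E'
import sys
from h import *
from scipy.spatial.transform import Rotation as R
tag=sys.argv[1]; s=manip.state(); grab('wrist',tag); d=np.load(tag+'.npz')['d']
V,U=np.nonzero(d>0); W=world(tag,U,V)
k=(abs(W[:,2]-.1615)<.007)&(np.hypot(W[:,0]-.474,W[:,1]+.192)<.04); w=W[k]
print(k.sum())
if k.sum()>20:
    (cx,cy),r=cv2.minEnclosingCircle(w[:,:2].astype(np.float32)); print('circ',cx,cy,r,'med',np.median(w,0).round(4),w[:,:2].mean(0).round(4),np.ptp(w,axis=0).round(3))
q=s['tool_rot'];T=R.from_quat([q[1],q[2],q[3],q[0]])
print(s['tool_pos'],T.as_matrix().round(3),s['joint_pos'].round(2))
c=np.array([.474,-.192,0]) if k.sum()<21 else np.array([cx,cy,0])
print('to centre cm (tool)',T.inv().apply(c-s['tool_pos'])*100)
E
python3 m.py w1
```

```text
2937
circ 0.47351160645484924 -0.19168804585933685 0.02513250894844532 med [ 0.4708 -0.1882  0.1598] [ 0.4714 -0.1884] [0.05  0.048 0.007]
[ 0.44151228 -0.09928885  0.23076582] [[-0.596  0.803 -0.001]
 [ 0.803  0.596  0.   ]
 [ 0.001 -0.    -1.   ]] [-0.39 -0.38  2.    0.    1.53 -1.02]
to centre cm (tool) [-9.34612678 -2.92249455 23.07061513]
```

View pics/w1.png

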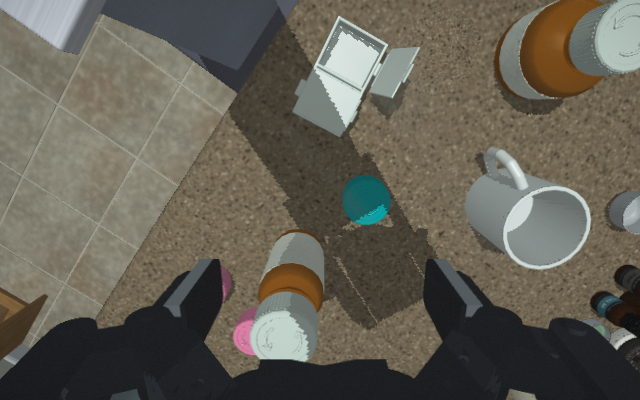

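The wrist view shows the tall cap top at (282,338), with (0.4735, -0.1917) from the depth fit. It also confirms the empty compartment with the raised lid on the +y side, at (352,50). I'll move over the cap.

```bash
python3 -m crank '[{"x":-3.1,"y":-1.0,"z":0,"turn":0},{"x":-3.1,"y":-1.0,"z":0,"turn":0},{"x":-3.1,"y":-0.9,"z":0,"turn":0},{"x":0,"y":0,"z":0,"turn":0},{"x":0,"y":0,"z":2,"turn":0}]'
python3 - <<'E'
from h import *
s=manip.state();print(s['tool_pos'],s['joint_pos'],s['contact_force'])
E
python3 m.py w2
```

```text
time: 2.65
tool_pos: [0.4754, -0.1925, 0.2139]
tool_rot: [0.003, 0.449, 0.894, -0.0]
contact_force: [0.1, 0.3, -0.3]
gripper_width: 1.002
grasp_force: 0.0
[ 0.47541257 -0.1925167   0.21391217] [-5.30100533e-01 -2.12160556e-01  1.89187494e+00  2.99464414e-04
  1.45683160e+00 -1.16953577e+00] [ 0.07316909  0.26806224 -0.2672905 ]
5059
circ 0.4737505614757538 -0.19245633482933044 0.025460340082645416 med [ 0.4727 -0.191   0.1599] [ 0.4728 -0.1912] [0.05  0.051 0.008]
[ 0.47541257 -0.1925167   0.21391217] [[-0.597  0.802  0.005]
 [ 0.802  0.597 -0.002]
 [-0.005  0.002 -1.   ]] [-0.53 -0.21  1.89  0.    1.46 -1.17]
to centre cm (tool) [ 0.20090886 -0.17779217 21.39018101]
```

View pics/w2.png

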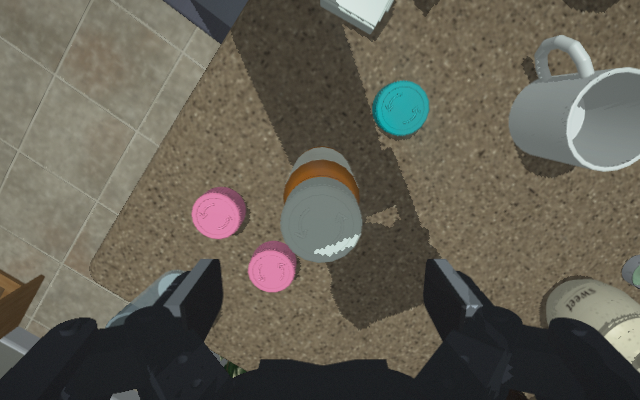

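The cap top is centred between the fingers at (321,220). I'll descend and close.

```bash
python3 -m crank '[{"x":0.1,"y":-0.05,"z":2,"turn":0},{"x":0,"y":0,"z":2.5,"turn":0},{"x":0,"y":0,"z":2.5,"turn":0},{"x":0,"y":0,"z":1,"turn":0},{"x":0,"y":0,"z":0,"turn":0}]'
python3 -m crank '[{"x":0,"y":0,"z":0,"turn":0},{"x":0,"y":0,"z":0,"turn":0},{"x":0,"y":0,"z":0,"turn":0}]'
```

```text
time: 3.2
tool_pos: [0.4716, -0.1896, 0.1295]
tool_rot: [-0.002, 0.449, 0.894, 0.0]
contact_force: [-0.4, 0.6, -0.4]
gripper_width: 1.0
grasp_force: 0.0
time: 3.5
tool_pos: [0.4737, -0.1912, 0.1329]
tool_rot: [0.001, 0.45, 0.893, -0.0]
contact_force: [0.1, 0.1, -0.3]
gripper_width: 0.999
grasp_force: 0.0
```

```bash
python3 -m crank '[{"x":0,"y":0,"z":0,"turn":0},{"x":0,"y":0,"z":0,"turn":0},{"x":0,"y":0,"z":0,"turn":0},{"x":0,"y":0,"z":0,"turn":0}]' 63
python3 -m crank '[{"x":0,"y":0,"z":0,"turn":0},{"x":0,"y":0,"z":0,"turn":0},{"x":0,"y":0,"z":0,"turn":0},{"x":0,"y":0,"z":0,"turn":0},{"x":0,"y":0,"z":0,"turn":0}]' 0
```

```text
time: 3.9
tool_pos: [0.4729, -0.1908, 0.1313]
tool_rot: [0.0, 0.45, 0.893, 0.0]
contact_force: [0.5, -0.2, 0.0]
gripper_width: 0.633
grasp_force: 0.0
time: 4.4
tool_pos: [0.4731, -0.1909, 0.1317]
tool_rot: [0.0, 0.45, 0.893, -0.0]
contact_force: [-1.8, 1.0, 4.3]
gripper_width: 0.573
grasp_force: 61.9
```

```bash
python3 -m crank '[{"x":0,"y":0,"z":0.1,"turn":0},{"x":0,"y":0,"z":0.1,"turn":0},{"x":0,"y":0,"z":0.1,"turn":0},{"x":0,"y":0,"z":0,"turn":0},{"x":0,"y":0,"z":0,"turn":0}]'
python3 -m crank '[{"x":0,"y":0,"z":0.1,"turn":0},{"x":0,"y":0,"z":0.1,"turn":0},{"x":0,"y":0,"z":0,"turn":0},{"x":0,"y":0,"z":0,"turn":0}]'
```

```text
time: 4.9
tool_pos: [0.4735, -0.1911, 0.1295]
tool_rot: [0.001, 0.45, 0.893, -0.0]
contact_force: [-2.5, 0.6, 7.2]
gripper_width: 0.569
grasp_force: 62.3
time: 5.3
tool_pos: [0.4737, -0.1913, 0.1281]
tool_rot: [0.001, 0.45, 0.893, -0.0]
contact_force: [-2.1, 0.5, 9.5]
gripper_width: 0.574
grasp_force: 62.5
```

```bash
python3 -m crank '[{"x":0,"y":0,"z":0.1,"turn":0},{"x":0,"y":0,"z":0.1,"turn":0},{"x":0,"y":0,"z":0.1,"turn":0},{"x":0,"y":0,"z":0,"turn":0},{"x":0,"y":0,"z":0,"turn":0}]'
```

```text
time: 5.8
tool_pos: [0.4746, -0.1917, 0.1268]
tool_rot: [0.002, 0.45, 0.893, -0.0]
contact_force: [-4.2, 1.5, 15.5]
gripper_width: 0.567
grasp_force: 63.3
```

```bash
python3 -m crank '[{"x":0,"y":0,"z":0,"turn":-0.1},{"x":0,"y":0,"z":0,"turn":-0.1},{"x":0,"y":0,"z":0,"turn":-0.1},{"x":0,"y":0,"z":0,"turn":0},{"x":0,"y":0,"z":0,"turn":0}]'; python3 -c "
from plant import manip;s=manip.state();print(s['ft_torque'])"
```

```text
time: 6.3
tool_pos: [0.4748, -0.1923, 0.1266]
tool_rot: [0.003, 0.311, 0.95, -0.001]
contact_force: [-2.0, -0.5, 13.5]
gripper_width: 0.576
grasp_force: 63.0
[-0.12170175  0.32585411  0.05028344]
```

```bash
python3 -m crank '[{"x":0,"y":0,"z":0.05,"turn":-0.1},{"x":0,"y":0,"z":0,"turn":-0.1},{"x":0,"y":0,"z":0,"turn":-0.1},{"x":0,"y":0,"z":0,"turn":-0.1},{"x":0,"y":0,"z":0,"turn":0}]'
python3 -m crank '[{"x":0,"y":0,"z":0,"turn":-0.12},{"x":0,"y":0,"z":0,"turn":-0.12},{"x":0,"y":0,"z":0,"turn":-0.11},{"x":0,"y":0,"z":0,"turn":0},{"x":0,"y":0,"z":0,"turn":0}]'
python3 - <<'E'
from h import *
print(manip.state()['ft_torque'])
grab('side','s2');grab('wrist','w3')
a=cv2.imread('pics/side1.png')[215:285,315:375];b=cv2.imread('pics/s2.png')[215:285,315:375]
cv2.imwrite('pics/c2.png',cv2.resize(np.hstack([a,b]),None,fx=6,fy=6,interpolation=2))
E
```

```text
time: 6.8
tool_pos: [0.4753, -0.1925, 0.1266]
tool_rot: [0.003, 0.115, 0.993, -0.002]
contact_force: [-0.0, -1.4, 14.0]
gripper_width: 0.568
grasp_force: 63.0
time: 7.3
tool_pos: [0.4756, -0.1926, 0.1266]
tool_rot: [0.003, -0.059, 0.998, -0.002]
contact_force: [0.2, -1.4, 13.0]
gripper_width: 0.569
grasp_force: 62.9
[-0.08644977  0.05263871  0.05640928]
```

View pics/c2.png

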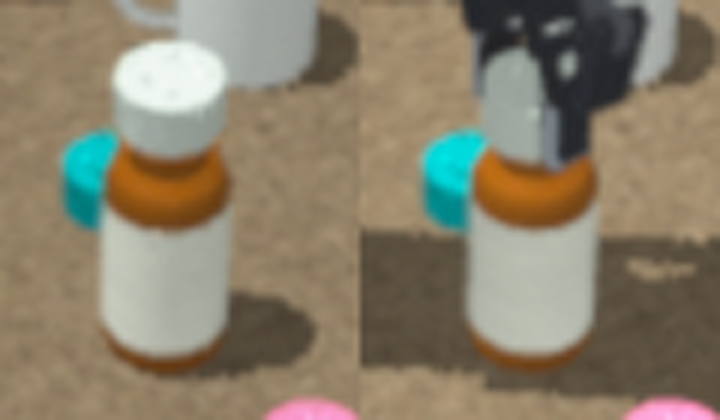

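The bottle stands upright with the cap pressed down, and the tool has turned 60° counterclockwise. Now I'll ease the push off and watch the force for any sign the bottle is being lifted.

```bash
python3 -m crank '[{"x":0,"y":0,"z":-0.2,"turn":0},{"x":0,"y":0,"z":-0.2,"turn":0},{"x":0,"y":0,"z":-0.2,"turn":0},{"x":0,"y":0,"z":-0.2,"turn":0},{"x":0,"y":0,"z":0,"turn":0}]'
python3 -m crank '[{"x":0,"y":0,"z":-0.1,"turn":0},{"x":0,"y":0,"z":-0.1,"turn":0},{"x":0,"y":0,"z":-0.1,"turn":0},{"x":0,"y":0,"z":0,"turn":0},{"x":0,"y":0,"z":0,"turn":0}]'
```

```text
time: 7.9
tool_pos: [0.4739, -0.1914, 0.1318]
tool_rot: [0.001, -0.059, 0.998, -0.001]
contact_force: [2.2, -1.5, 6.4]
gripper_width: 0.575
grasp_force: 62.2
time: 8.4
tool_pos: [0.4727, -0.1906, 0.1335]
tool_rot: [-0.0, -0.059, 0.998, 0.0]
contact_force: [0.1, -1.6, 2.2]
gripper_width: 0.573
grasp_force: 61.9
```

```bash
python3 -m crank '[{"x":0,"y":0,"z":-0.1,"turn":0},{"x":0,"y":0,"z":-0.1,"turn":0},{"x":0,"y":0,"z":-0.1,"turn":0},{"x":0,"y":0,"z":0,"turn":0},{"x":0,"y":0,"z":0,"turn":0}]'
python3 -m crank '[{"x":0,"y":0,"z":-0.2,"turn":0},{"x":0,"y":0,"z":-0.2,"turn":0},{"x":0,"y":0,"z":0,"turn":0},{"x":0,"y":0,"z":0,"turn":0}]'
```

```text
time: 8.9
tool_pos: [0.4725, -0.1905, 0.1363]
tool_rot: [-0.001, -0.059, 0.998, 0.0]
contact_force: [0.1, -0.8, -0.0]
gripper_width: 0.57
grasp_force: 61.9
time: 9.3
tool_pos: [0.4731, -0.1909, 0.1412]
tool_rot: [0.0, -0.059, 0.998, -0.0]
contact_force: [0.6, -0.3, -0.1]
gripper_width: 0.569
grasp_force: 61.9
```

```bash
python3 -m crank '[{"x":0,"y":0,"z":-0.5,"turn":0},{"x":0,"y":0,"z":-0.5,"turn":0},{"x":0,"y":0,"z":-0.5,"turn":0},{"x":0,"y":0,"z":-0.5,"turn":0},{"x":0,"y":0,"z":0,"turn":0}]'
python3 -m crank '[{"x":0,"y":0,"z":-1.3,"turn":0},{"x":0,"y":0,"z":-2,"turn":0},{"x":0,"y":0,"z":-2,"turn":0},{"x":0,"y":0,"z":-1.3,"turn":0},{"x":0,"y":0,"z":0,"turn":0}]'
python3 -m crank '[{"x":0,"y":0,"z":0,"turn":0},{"x":0,"y":0,"z":0,"turn":0},{"x":0,"y":0,"z":0,"turn":0}]'
python3 - <<'E'
from h import *
grab('side','s3');grab('top','t3')
for n,z0 in (('t3',.1505),):
  U,V=np.meshgrid(np.arange(360,420),np.arange(195,250));W=world(n,U.ravel(),V.ravel())
b=cv2.imread('pics/s3.png')[160:290,270:420]
cv2.imwrite('pics/c3.png',cv2.resize(b,None,fx=4.5,fy=4.5,interpolation=2))
E
```

```text
time: 9.8
tool_pos: [0.4734, -0.1911, 0.1621]
tool_rot: [0.001, -0.059, 0.998, -0.001]
contact_force: [-0.8, -0.2, -0.8]
gripper_width: 0.572
grasp_force: 61.9
time: 10.3
tool_pos: [0.4741, -0.1914, 0.2298]
tool_rot: [0.002, -0.059, 0.998, -0.001]
contact_force: [0.5, 0.5, -0.2]
gripper_width: 0.571
grasp_force: 61.9
time: 10.6
tool_pos: [0.4723, -0.1904, 0.2254]
tool_rot: [-0.001, -0.059, 0.998, 0.001]
contact_force: [0.7, 0.2, 0.2]
gripper_width: 0.567
grasp_force: 61.9
```

View pics/c3.png

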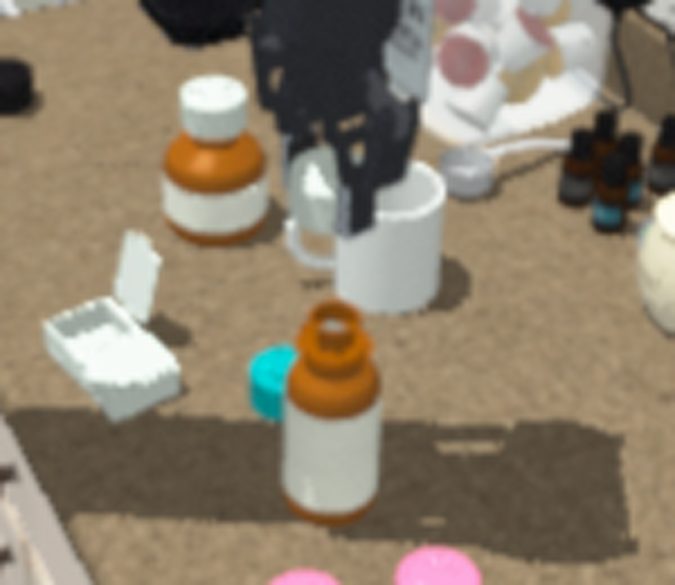

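The open neck shows at crop (335,320), with the bottle upright and in place. The gripper holds the cap level at (315,190). I'll make a small height correction and let it settle.

```bash
python3 -m crank '[{"x":0,"y":0,"z":-0.2,"turn":0},{"x":0,"y":0,"z":0,"turn":0},{"x":0,"y":0,"z":0,"turn":0},{"x":0,"y":0,"z":0,"turn":0},{"x":0,"y":0,"z":0,"turn":0}]'
python3 -m crank '[{"x":0,"y":0,"z":0,"turn":0},{"x":0,"y":0,"z":0,"turn":0},{"x":0,"y":0,"z":0,"turn":0},{"x":0,"y":0,"z":0,"turn":0},{"x":0,"y":0,"z":0,"turn":0}]'
python3 -c "
from plant import manip;print(manip.job_done())"
```

```text
time: 11.2
tool_pos: [0.4729, -0.1908, 0.2288]
tool_rot: [0.0, -0.059, 0.998, -0.0]
contact_force: [0.0, 0.6, -0.6]
gripper_width: 0.575
grasp_force: 61.9
time: 11.7
tool_pos: [0.4729, -0.1908, 0.2288]
tool_rot: [-0.0, -0.059, 0.998, 0.0]
contact_force: [-0.2, 0.7, -1.7]
gripper_width: 0.569
grasp_force: 61.9
the job is handed in; nothing more can be done
None
```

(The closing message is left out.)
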